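# Re-index a bench stop and lay the sanding block between the stops

## Robot

A 7-joint arm with a two-finger parallel gripper is mounted at the origin on the work surface. World frame = base frame: x ahead of the robot, y to its left, z up, the work surface at z = 0. Lengths are in mm, angles in rad, forces in N, time in s.
With the tool pointing down it reaches from about 400 to 875 mm from the base axis. Payload 4.4 kg.
Tool frame: the origin (TCP) lies between the finger pads; the fingertips stand ctrl.tip_reach ahead of it and the grasp point (between the pads) lies 8 mm behind it (ctrl.tip_reach is the distance from the TCP to the fingertips, in mm); z points along the fingers, y is the direction in which the jaws open and shut (so a half turn about z gives the same grasp; the last joint's range is limited). The gripper opens to 85 mm and grips with 20 to 120 N. Pads are 22 mm wide; open, the fingers measure 114 mm over their backs; the gripper's body (76 mm by 85 mm) begins 54 mm behind the grasp point. The pads swing forward as they close: fully open they stand 13 mm farther back than shut.
Start: joints at [-1.274, 0.628, 0.038, 1.517, -0.027, 0.996, -0.02], TCP at [230.658, 607.712, 242.313] pointing down, gripper open.
Joint ranges: [-3.06, 3.06], [-0.37, 2.12], [-1.25, 1.32], [0.18, 2.47], [-1.1, 4.24], [0.23, 1.98], [-2.94, 2.94]. Speed limits (rad/s): [2.57, 2.57, 3.14, 3.14, 3.14, 3.14, 3.14].

## Interface

Orientations are given as [roll, pitch, yaw] about the fixed x, y, z axes, in that order (R = Rz(yaw) Ry(pitch) Rx(roll)).
In Python, from cell import status, viewer, order, ctrl gives the robot as it stands.
- The arm moves only by the tool play_rows, never from a script. Its argument "series" is a list of rows, each a list of 5 numbers: the shift along the tool's x, y, z in cm, then the turn about the tool's z in degrees, then the closure, from 0 (fully open) to 1 (shut). In form: [[x, y, z, yaw, gripper], ...]. A call has 1 to 8 rows; each row is the pose to reach, as a shift and turn from the pose commanded when the call began, along the tool's axes at that moment; what a row does not reach only later rows make up. A row lasts 1/10 s, in which the tool goes at most 50 mm and 8.59 degrees, less where a joint would pass 70% of its speed; a pose out of reach is approached as far as the arm can. A call with a gripper value outside its range is refused whole. The fingers move at their own pace and stop on an object; the grip force is fixed at half the most. Time passes only in rows, so rows that repeat a pose let the fingers close. It gives the time, the measured TCP pose, the force and the opening at its end, in the units of the state.
- status.read_state(): the state, without advancing time (a new reading comes with each control period).
- viewer.get_image(name): name is "side" or "top" or "wrist"; returns a dict with "img" (420x560x3 uint8, red, green, blue), "vfov" (degrees; the focal length in pixels is half the picture's height over the tangent of half this angle, whatever the lens; pixels are square), "cx", "cy" (the principal point, pixels), "rvec" (rotation vector, rad) and "tvec" (3), from world to camera coordinates, as OpenCV has them; the wrist camera has in their place "tool_from_camera" (4x4, takes a point from camera to tool coordinates, whose origin is the TCP and whose axes are the flange's). Camera axes: x right, y down, z forward; pixel columns grow to the right and rows downward; lengths in mm; the calibration is good to about 2 mm. A picture is of the moment at which its call begins: read the wrist's pose just before it. There is no depth.
- order.finish_job(): hands the job in, once; it reports no verdict.
The state is a dict: "clock": time; "qpos": joint angles; "qd": joint speeds; "tau": joint torques, N m; "eef_pos": TCP position; "tool_rot": TCP orientation; "force": force on the tool from outside, world axes, zero at the start; "torque": the same for the moment, N m; "width": finger opening in mm.
Only numpy, scipy, OpenCV 4.12 (cv2) and the standard library are available. Lean on these libraries where they do the work, as an engineer would, in place of code of your own. Each camera call takes 0.05 s, during which the arm holds its last target. There are 200 camera calls.

## Task

Open the bench stop by one hole so that the oak sanding block fits: pull up the knob of the saddle's spring plunger, slide the saddle away from the end stop, and feel for the very next hole until the pin snaps fully home in it, never forcing the pin against the bar or the sides of its holes. Then set the block down flat on the bar, cork side up, lengthwise between end stop and saddle; leave the other things on the bench alone.

Things in the scene. Friction and masses are not known exactly. Their poses are not given: they have to be found in the camera images.
- bar: drilled aluminium bar, 265 x 46 mm, top 20 mm above the bench, fixed. Origin on the bench near its middle, under its centre line; y runs along it from the end stop to the free end, x across, z up. Four 9.5 mm holes in the centre line, unevenly spaced: y = -60, -20, somewhere from +20 to +44, and +84 mm. The pin starts in the hole at -20; poses do not tell where the next one (the third) is
- end_face (a point): foot of the end stop's face that looks along +y to the saddle, on the bar's top and centre line (y = -100 mm of the bar). The end stop is an oak block 64 mm across, 26 mm along and 22 mm high, screwed on the bar's -y end
- saddle (a joint): grey sliding stop astride the bar, 66 mm across, 60 mm along, top 24 mm above the bar's top. Value in m along the bar's +y from the start (0, pin in its hole), 0.040 to 0.064 at the next hole, away from the end stop. The slide drags with about 2.5 N, and 1 to 2 N more while the pin rides on the bar
- saddle_face (a point): foot of the saddle's face that looks to the end stop, on the bar's top and centre line, 30 mm towards the end stop from the plunger's axis. At the start the gap between the two faces is 50 mm, after the next hole 90 to 114 mm
- plunger (a joint): spring plunger in the saddle's top: lift of the knob in m; 0 = pin fully home, 0.014 = upper end of travel (do not pull beyond). From 0.010 the pin is clear of the bar. The spring pulls down with about 6 N at 0, 10 N at 0.014, more if pulled fast. Let go between holes, the pin rides on the bar's top at 0.009 to 0.010 and drops to 0 by itself once over a hole
- knob_center (a point): centre of the plunger's black mushroom knob: a disc 28 mm across and 18 mm high on a 16 mm neck, axis upright; with the pin home this centre is 76 mm above the bench, 32 mm above the saddle's top. Below the knob is a steel barrel 23 mm across, 12 mm high. Pushing the knob sideways slides the saddle
- pin: the plunger's steel locking pin, 8 mm across, rigid with the knob; origin at the middle of its lower end, z up. In a 9.5 mm hole it stands 9 mm deep with 0.75 mm of play to each side. It should never bear more than 20 N against the bar or a hole's side
- block_center (a point): centre of the loose oak sanding block, 52 mm (its x) by 82 mm (its y, lengthwise) by 34 mm high (its z), cork sole on top, lying flat on the bench, about 110 g
- dome: small glass dome, 92 mm across, 97 mm high, loose; origin under its centre. Bystander
- clamp: purple plastic spring clamp, about 140 mm long, 24 mm high, lying flat, loose. Bystander
- spanner: chrome adjustable spanner, about 180 mm long, 12 mm high, lying flat, loose. Bystander
Things that resemble listed ones, but are neither listed nor needed, are in the scene too. What is meant by the part that bears block_center is not green, and is the larger of those in its own colour.

How it is judged:
By the outcome, as a careful person would: the job done as asked, in the order asked, and still so for the second after the job is handed in, with the robot touching nothing.
It also fails if it takes over 72 s, if anything falls off the work surface, if the arm or the gripper's body presses on something with over 40 N, if the wrist force passes 120 N, or if a joint passes its speed limit or range.

## Working session

There is one attempt and no reset: what is moved stays moved. The work goes in short steps, Python scripts to look and compute and a tool call to move; the robot and the scene stay as the last step left them, time stands still between calls to the robot, and variables do not carry over. Pictures are saved under pics/ and viewed, about 8 in all and at most 12, crops included, and the job is handed in when it is done.

Besides the shell and the picture viewer there is one more tool, called as name(argument=value, ...) on one line, values as JSON. play_rows: Moves the arm, as the interface text tells. Its arguments: {"type":"object","properties":{"series":{"type":"array","items":{"type":"array","items":{"type":"number"}}}},"required":["series"]}

```bash
ls; mkdir -p pics; cat > h.py <<'E'
import numpy as np, cv2
from scipy.spatial.transform import Rotation as R
from cell import status, viewer, order, ctrl
def snap(name,fn,crop=None,scale=1):
    s=status.read_state(); d=viewer.get_image(name); im=d["img"][:,:,::-1]
    if crop: u0,v0,u1,v1=crop; im=im[v0:v1,u0:u1]
    if scale!=1: im=cv2.resize(im,None,fx=scale,fy=scale,interpolation=cv2.INTER_CUBIC)
    cv2.imwrite("pics/"+fn,im); np.save("pics/"+fn+".npy",np.array([d,s],dtype=object),allow_pickle=True); return d,s
def load(fn): return np.load("pics/"+fn+".npy",allow_pickle=True)
def cam(d,s):
    h=d["img"].shape[0]; f=h/2/np.tan(np.radians(d["vfov"])/2); K=np.array([[f,0,d["cx"]],[0,f,d["cy"]],[0,0,1]])
    if "rvec" in d and d.get("rvec") is not None:
        Rm=cv2.Rodrigues(np.array(d["rvec"],float))[0]; t=np.array(d["tvec"],float).ravel()
    else:
        T=np.eye(4); T[:3,:3]=R.from_euler("xyz",s["tool_rot"]).as_matrix(); T[:3,3]=s["eef_pos"]
        W=np.linalg.inv(T@np.array(d["tool_from_camera"])); Rm,t=W[:3,:3],W[:3,3]
    return K,Rm,t
def px2z(d,s,uv,z):
    K,Rm,t=cam(d,s); r=Rm.T@np.linalg.inv(K)@np.array([uv[0],uv[1],1.]); c=-Rm.T@t
    return c+r*(z-c[2])/r[2]
def proj(d,s,P):
    K,Rm,t=cam(d,s); q=K@(Rm@np.array(P,float)+t); return q[:2]/q[2]
E
python3 - <<'E'
from h import *
s=status.read_state(); print(s, ctrl.tip_reach, [a for a in dir(ctrl) if a[0]!='_'])
d,_=snap("top","top0.png",None,1.4); print({k:v for k,v in d.items() if k!="img"})
d,_=snap("side","side0.png",None,1.4); print({k:v for k,v in d.items() if k!="img"})
E
```

```text
pics
{'clock': 0.0, 'qpos': array([-1.27380558,  0.62934303,  0.03844382,  1.51836871, -0.02700302,
        0.99628713, -0.0200067 ]), 'qd': array([-0.00064188, -0.0014303 ,  0.00155589, -0.00077682, -0.00014094,
        0.0013843 ,  0.00075349]), 'tau': array([-2.03606595e-05, -5.63393354e+01,  1.22644342e+00, -1.93453234e+01,
        1.10759438e-02,  1.03139048e-02, -4.59524557e-06]), 'eef_pos': array([230.43470897, 607.14020296, 241.39087963]), 'tool_rot': array([-3.13970462e+00,  2.33239673e-05,  2.77879205e+00]), 'force': array([-0.1781489 ,  0.09334127,  0.65556821]), 'torque': array([ 0.00537313, -0.00629431,  0.01194408]), 'width': 85.32835642057192} 11.0 ['MotionError', 'tip_reach']
{'vfov': 44.625577690699366, 'cx': 281.7988850785954, 'cy': 205.0363311525633, 'rvec': array([ 2.12927979, -2.09610749,  0.20186456]), 'tvec': array([ -35.26746073,  620.26954438, 1363.65217589])}
{'vfov': 55.31196630219041, 'cx': 276.2890102913247, 'cy': 210.60919131717202, 'rvec': array([ 2.2637808 , -0.6706063 ,  0.29020168]), 'tvec': array([-530.56091643,  271.4943258 ,  783.41899127])}
```

View pics/top0.png

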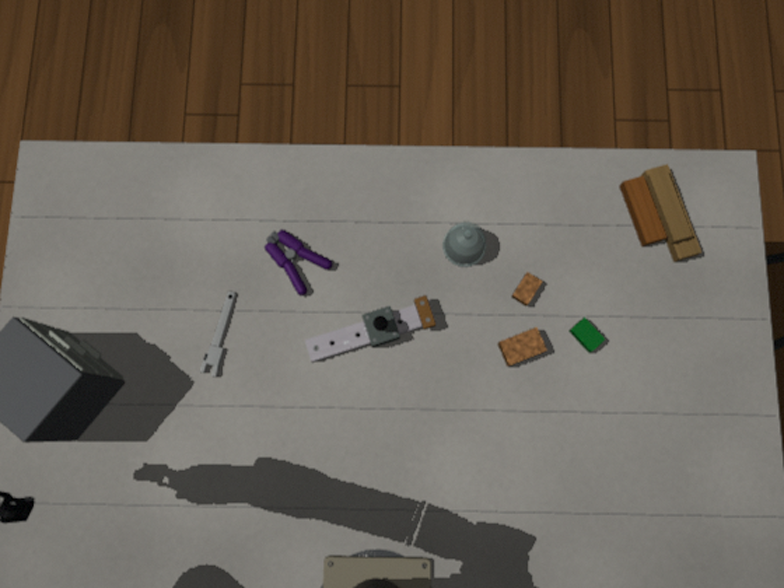

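View pics/side0.png

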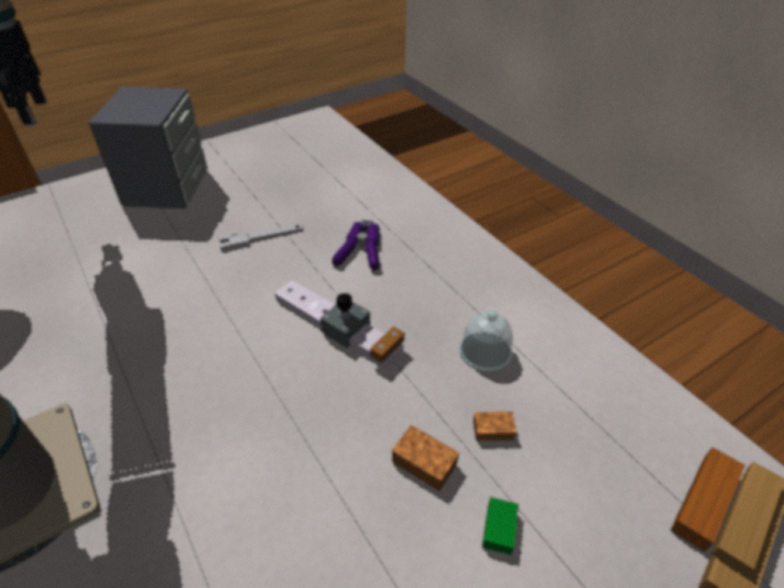

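The top view (×1.4) shows the bar with the saddle knob at (381,324), end stop at (425,312), large cork-topped block at (524,346) and a small look-alike at (528,289). Holes are at about (403,322), (358,335) and (333,342), with another mark at (317,347). The side view agrees.

```bash
python3 - <<'E'
from h import *
d,s=load("top0.png")
for n,uv,z in [("knob",(381,323),80),("endstop",(425,312),42),("free end",(309,348),20),("h",(358,335),20),("h",(333,342),20),("h",(317,347),20),("h0",(403,322),20),("block",(523,346),34)]:
    print(n,px2z(d,s,np.array(uv)/1.4,z).round(1))
im=d["img"][:,:,::-1]
c=im[200:270,210:410]; cv2.imwrite("pics/c1.png",cv2.resize(c,None,fx=4,fy=4,interpolation=cv2.INTER_CUBIC))
ds,ss=load("side0.png")
print("knob side z~80",px2z(ds,ss,np.array((344,300))/1.4,76).round(1))
print("block side",px2z(ds,ss,np.array((427,452))/1.4,34).round(1))
E
```

```text
knob [545.4  -0.6  80. ]
endstop [574.7 -87.2  42. ]
free end [501.2 145.3  20. ]
h [529.1  47.2  20. ]
h [514.1  97.3  20. ]
h [503.5 129.2  20. ]
h0 [557.1 -43.5  20. ]
block [ 510.3 -283.4   34. ]
knob side z~80 [548.   2.  76.]
block side [ 513.5 -287.3   34. ]
```

View pics/c1.png

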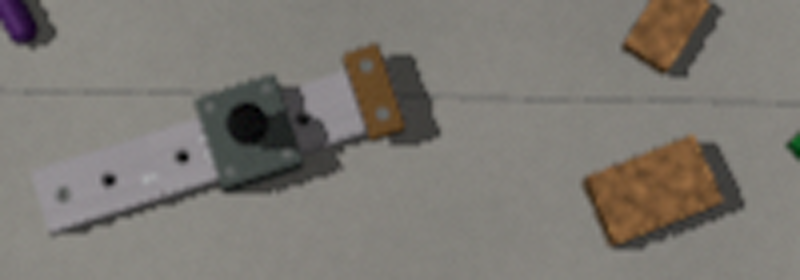

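The crop confirms one open hole between saddle and end stop, holes 3 and 4 beyond the saddle, and a grey end screw. The bar yaw is about 18° and hole 3 is roughly 33 mm along the bar. I'll move above the saddle next.

```bash
cat >> h.py <<'E'
def togo(x,y,z,yawdeg=None):
    s=status.read_state(); T=R.from_euler("xyz",s["tool_rot"]).as_matrix()
    v=T.T@(np.array([x,y,z])-s["eef_pos"])/10; yaw=np.degrees(s["tool_rot"][2])
    t=0 if yawdeg is None else -((yawdeg-yaw+180)%360-180)
    print("shift cm",v.round(2),"turn",round(t,1),"from",s["eef_pos"].round(1),"yaw",round(yaw,2),"F",s["force"].round(1),"w",round(s["width"],1),"t",round(s["clock"],2))
E
python3 - <<'E'
from h import *
togo(350,300,242,108.2); togo(548,0,250,108.2)
d,s=load("top0.png")
for uv in [(125,380),(15,318)]: print(px2z(d,s,np.array(uv)/1.4,200),px2z(d,s,np.array(uv)/1.4,250))
E
```

```text
shift cm [-2.208e+01 -2.448e+01 -1.000e-02] turn 51.0 from [230.5 607.2 241.5] yaw 159.22 F [-0.1 -0.2 -0.4] w 85.1 t 0.1
shift cm [-51.23 -45.5   -0.77] turn 51.0 from [230.5 607.2 241.5] yaw 159.22 F [-0.1 -0.2 -0.4] w 85.1 t 0.1
[419.68867916 442.47440353 200.        ] [416.47676866 423.31249726 250.        ]
[526.39838952 649.28180371 200.        ] [518.94912284 621.90774306 250.        ]
```

play_rows(series=[[-22, -24.5, 0, 51, 0], [-22, -24.5, 0, 51, 0], [-22, -24.5, 0, 51, 0], [-22, -24.5, 0, 51, 0], [-22, -24.5, 0, 51, 0], [-22, -24.5, 0, 51, 0], [-22, -24.5, 0, 51, 0], [-22, -24.5, 0, 51, 0]])

```text
clock: 0.9
eef_pos: [350.8, 295.8, 242.4]
tool_rot: [-3.141, 0.002, 1.881]
force: [-0.7, 0.1, -0.7]
width: 85.2
```

```bash
python3 -c "
from h import *
togo(540,20,250,108.2)"
```

```text
shift cm [-32.04   9.59  -0.7 ] turn -0.4 from [350.8 295.8 242.4] yaw 107.78 F [-0.7  0.1 -0.7] w 85.2 t 0.9
```

play_rows(series=[[-32, 9.6, 0, 0, 0], [-32, 9.6, 0, 0, 0], [-32, 9.6, 0, 0, 0], [-32, 9.6, 0, 0, 0], [-32, 9.6, 0, 0, 0], [-32, 9.6, 0, 0, 0], [-32, 9.6, 0, 0, 0], [-32, 9.6, 0, 0, 0]])

```text
clock: 1.7
eef_pos: [543.3, 21.7, 242.2]
tool_rot: [3.14, 0.004, 1.882]
force: [-0.8, -0.4, -0.1]
width: 85.5
```

```bash
python3 -c "
from h import *
togo(540,20,250,108.2)
d,s=snap('wrist','w0.png',None,1.4); print(d['vfov'],d['cx'],d['cy'],d['tool_from_camera'])"
```

```text
shift cm [-0.07 -0.37 -0.78] turn -0.4 from [543.3  21.7 242.2] yaw 107.82 F [-0.8 -0.4 -0.1] w 85.5 t 1.7
63.89869197317759 276.49746530464176 210.62191544051927 [[-8.28727056e-04 -9.65837631e-01 -2.59146645e-01  6.67188491e+01]
 [ 9.99999239e-01 -1.03722949e-03  6.67841376e-04 -8.90952950e-01]
 [-9.13820876e-04 -2.59145895e-01  9.65837756e-01 -1.31851418e+02]
 [ 0.00000000e+00  0.00000000e+00  0.00000000e+00  1.00000000e+00]]
```

View pics/w0.png

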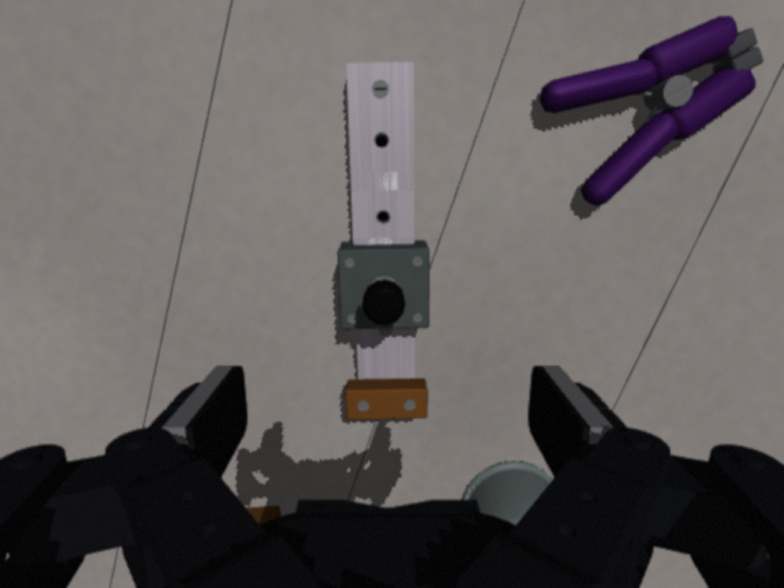

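The wrist view (×1.4) shows the knob top at (384,302), hole 3 at (383,216), hole 4 at (382,140), the end stop's front face at about row 380, and the bar edges at columns 347 and 413 at the far end.

```bash
python3 - <<'E'
from h import *
d,s=load("w0.png")
P={}
for n,uv,z in [("knob",(384,302),85),("h3",(383,216.5),20),("h4",(382,140.5),20),("freeL",(347,63),20),("freeR",(413,62),20),("stopfront L",(347,380),42),("stopfront R",(427,379),42)]:
    P[n]=px2z(d,s,np.array(uv)/1.4,z); print(n,P[n].round(1))
v=P["h4"]-P["h3"]; print(np.linalg.norm(v),np.degrees(np.arctan2(v[1],v[0])))
v=P["h4"]-P["knob"]; v[2]=0; print("h4-knob (expect 104)",np.linalg.norm(v),np.degrees(np.arctan2(v[1],v[0])))
t,sd=load("top0.png"),load("side0.png")
im=d["img"][:,:,::-1][85:245,215:335]; cv2.imwrite("pics/w0c.png",cv2.resize(im,None,fx=4.5,fy=4.5,interpolation=cv2.INTER_CUBIC)[:600+120])
E
```

```text
knob [546.    5.6  85. ]
h3 [530.6  50.6  20. ]
h4 [513.6 101.6  20. ]
freeL [475.4 142.5  20. ]
freeR [518.3 156.9  20. ]
stopfront L [541.4 -74.2  42. ]
stopfront R [599.6 -54.7  42. ]
53.814496363883485 108.40715693051283
h4-knob (expect 104) 101.27475416045093 108.6312804012327
```

```bash
python3 -c "
from h import *
togo(546,3.5,130,108.4)"
```

```text
shift cm [-2.17 -0.24 11.19] turn -0.4 from [541.6  25.  241.8] yaw 108.01 F [-0.3 -0.6 -0.4] w 85.0 t 1.75
```

play_rows(series=[[-2.2, -0.2, 11.2, -0.4, 0], [-2.2, -0.2, 11.2, -0.4, 0], [-2.2, -0.2, 11.2, -0.4, 0], [-2.2, -0.2, 11.2, -0.4, 0], [-2.2, -0.2, 11.2, -0.4, 0], [-2.2, -0.2, 11.2, -0.4, 0]])

```text
clock: 2.35
eef_pos: [547.0, 6.2, 132.4]
tool_rot: [3.138, 0.001, 1.897]
force: [-0.3, -0.9, 0.0]
width: 85.5
```

```bash
python3 -c "
from h import *
togo(546,3.5,68,108.4)
d,s=snap('wrist','w1.png',None,1.4)
print(proj(d,s,s['eef_pos']+[0,0,-45])*1.4)"
```

```text
shift cm [-0.21 -0.21  6.44] turn 0.3 from [547.    6.2 132.4] yaw 108.69 F [-0.3 -0.9  0. ] w 85.5 t 2.35
[388.58504123 341.48216512]
```

View pics/w1.png

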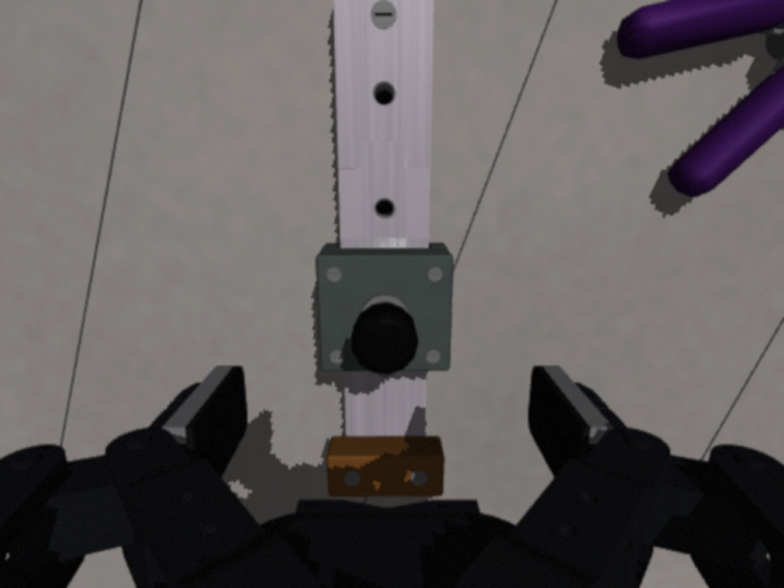

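Knob blob spans columns 351–418 and rows 303–373. The saddle top's far edge is at row 257 and its near edge at row 370. Hole 3 is at (385,208) and hole 4 at (384,93).

```bash
python3 - <<'E'
from h import *
d,s=load("w1.png")
T=R.from_euler("xyz",s["tool_rot"]).as_matrix()
for n,uv,z in [("knob",(385,340),85),("sadfar",(384.5,257),44),("sadnear",(384.5,370),44),("h3",(384.8,207.5),20),("h4",(383.5,93.5),20),("stopfront",(385.5,437),20+0),("stopfrontTopedge?",(385.5,464),42),("sadL",(317,300),44),("sadR",(451,300),44)]:
    p=px2z(d,s,np.array(uv)/1.4,z); print(n,p.round(1),(T.T@(p-s["eef_pos"])).round(1))
E
```

```text
knob [545.8   5.5  85. ] [-0.2 -1.6 47.4]
sadfar [537.1  30.4  44. ] [26.2 -1.9 88.4]
sadnear [555.6 -24.4  44. ] [-31.7  -2.1  88.4]
h3 [530.5  50.6  20. ] [ 47.4  -1.8 112.3]
h4 [512.7 101.7  20. ] [101.5  -2.3 112.3]
stopfront [573.  -74.5  20. ] [-84.7  -1.7 112.4]
stopfrontTopedge? [573.8 -77.2  42. ] [-87.5  -1.7  90.4]
sadL [512.9  -0.   44. ] [  5.1 -34.7  88.2]
sadR [574.5  20.7  44. ] [ 5.  30.3 88.5]
```

play_rows(series=[[-0.15, -0.2, 3, 0, 0], [-0.15, -0.2, 5, 0, 0], [-0.15, -0.2, 6.3, 0, 0], [-0.15, -0.2, 6.3, 0, 0.3], [-0.15, -0.2, 6.3, 0, 0.5], [-0.15, -0.2, 6.3, 0, 0.5]])

```text
clock: 3.0
eef_pos: [545.1, 3.1, 68.5]
tool_rot: [3.139, 0.001, 1.896]
force: [-0.5, -0.4, -0.2]
width: 44.0
```

```bash
python3 - <<'E'
from h import *
togo(546,3.5,69,108.7)
d,s=snap('side','s1.png',(160,140,340,290),4)
d,s=snap('wrist','w2.png',None,1.4)
a=cv2.imread('pics/s1.png');b=cv2.imread('pics/w2.png')[150:450,150:620]
b=cv2.resize(b,(720,460)); cv2.imwrite('pics/m1.png',cv2.resize(np.hstack([a[:460],b]),(800,255*1)) if 0 else np.vstack([cv2.resize(a,(400,333)),cv2.resize(b,(400,256))]))
E
```

```text
shift cm [ 0.01  0.1  -0.05] turn -0.1 from [545.1   3.1  68.5] yaw 108.62 F [-0.5 -0.4 -0.2] w 44.0 t 3.0
```

View pics/m1.png

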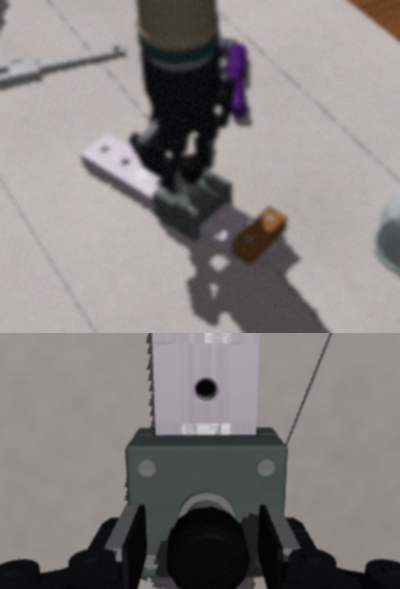

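The knob sits between the pads, about 1.5 mm towards +tool y (knob 167–248, pads at 145 and 260 in the lower picture). I'll centre on it and close.

play_rows(series=[[0, 0.15, 0, 0, 0.5], [0, 0.15, 0, 0, 0.6], [0, 0.15, 0, 0, 1], [0, 0.15, 0, 0, 1], [0, 0.15, 0, 0, 1], [0, 0.15, 0, 0, 1]])

```text
clock: 3.7
eef_pos: [546.7, 3.8, 67.9]
tool_rot: [3.139, 0.0, 1.896]
force: [1.3, 1.3, 5.7]
width: 26.3
```

play_rows(series=[[0, 0, -0.15, 0, 1], [0, 0, -0.35, 0, 1], [0, 0, -0.55, 0, 1], [0, 0, -0.8, 0, 1], [0, 0, -1.0, 0, 1], [0, 0, -1.2, 0, 1], [0, 0, -1.2, 0, 1], [0, 0, -1.2, 0, 1]])

```text
clock: 4.5
eef_pos: [546.6, 3.8, 78.5]
tool_rot: [3.14, 0.001, 1.896]
force: [4.7, 1.9, -9.2]
width: 26.0
```

```bash
python3 - <<'E'
from h import *
togo(546,3.5,69,108.7)
d,s=snap('wrist','w3.png',None,1.4)
cv2.imwrite('pics/m2.png',np.vstack([cv2.imread('pics/w2.png')[180:470,200:580],cv2.imread('pics/w3.png')[180:470,200:580]]))
E
```

```text
shift cm [-0.01 -0.07  0.95] turn -0.1 from [546.6   3.8  78.5] yaw 108.64 F [ 4.7  1.9 -9.2] w 26.0 t 4.5
```

View pics/m2.png

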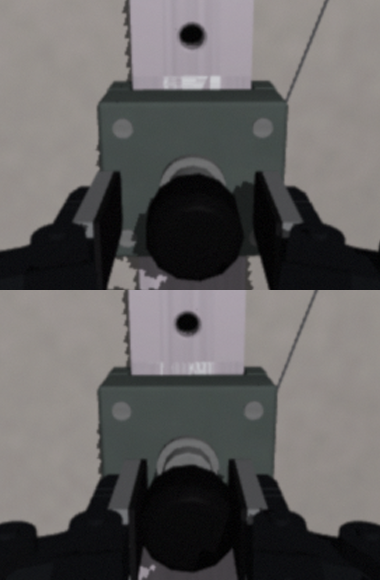

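The neck is now visible below the lifted knob, and 9.2 N puts the lift at about 11 mm. I'll add 1 mm and slide short of hole 3.

play_rows(series=[[0, 0, -0.1, 0, 1], [0, 0, -0.1, 0, 1], [0.1, 0, -0.1, 0, 1], [0.5, 0, -0.1, 0, 1], [1.0, 0, -0.1, 0, 1], [1.5, 0, -0.1, 0, 1], [2.0, 0, -0.1, 0, 1], [2.0, 0, -0.1, 0, 1]])

```text
clock: 5.35
eef_pos: [540.1, 22.9, 79.4]
tool_rot: [3.14, 0.001, 1.896]
force: [5.8, 1.0, -9.9]
width: 26.4
```

play_rows(series=[[0.3, 0.05, 0, 0, 1], [0.8, 0.05, 0, 0, 1], [1.3, 0.05, 0, 0, 1], [1.8, 0.05, 0, 0, 1], [2.2, 0.05, 0, 0, 1], [2.5, 0.05, 0, 0, 1], [2.5, 0.05, 0, 0, 1]])

```text
clock: 6.05
eef_pos: [532.2, 46.2, 79.4]
tool_rot: [3.141, 0.001, 1.896]
force: [5.6, 0.8, -9.7]
width: 26.1
```

```bash
python3 - <<'E'
from h import *
togo(546.7,3.8,69,108.7)
d,s=snap('wrist','w4.png',None,1.4)
im=cv2.imread('pics/w4.png'); cv2.imwrite('pics/w4c.png',im[:560,180:620])
E
```

```text
shift cm [-4.48  0.02  1.05] turn -0.1 from [532.2  46.2  79.4] yaw 108.63 F [ 5.6  0.8 -9.7] w 26.1 t 6.05
```

View pics/w4c.png

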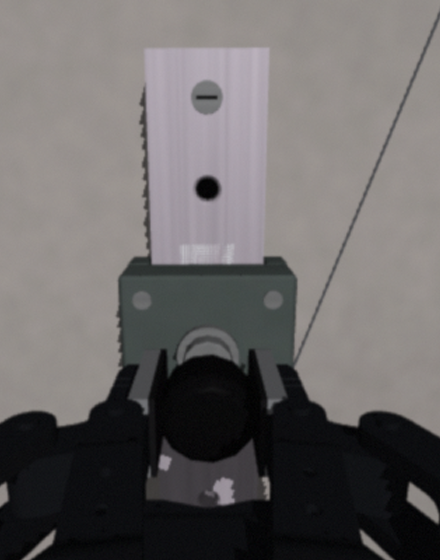

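```bash
python3 - <<'E'
from h import *
def blob(fn,c):
    d,s=load(fn); g=cv2.cvtColor(d["img"],cv2.COLOR_RGB2GRAY); u,v=(np.array(c)/1.4).astype(int)
    p=g[v-12:v+13,u-12:u+13].astype(float); w=np.clip(np.median(p)-25-p,0,None); yy,xx=np.mgrid[-12:13,-12:13]
    uv=np.array([u+(w*xx).sum()/w.sum(),v+(w*yy).sum()/w.sum()]); T=R.from_euler("xyz",s["tool_rot"]).as_matrix()
    P=px2z(d,s,uv,19.5); print(fn,uv*1.4,P.round(2)); return P
a=blob("w3.png",(387,213)); b=blob("w2.png",(391,216)); c=blob("w4.png",(387,188)); d=blob("w1.png",(384,94)); e=blob("w1.png",(385,208))
print(np.linalg.norm(c-a),np.linalg.norm(c-b),np.linalg.norm(d-e))
E
```

```text
w3.png [386.98611223 212.57483851] [530.12  50.6   19.5 ]
w2.png [391.35085436 214.31794727] [530.02  50.66  19.5 ]
w4.png [386.88432432 187.71968706] [512.52 102.14  19.5 ]
w1.png [383.55646494  93.46369574] [512.7  101.74  19.5 ]
w1.png [384.1242236  207.23692829] [530.17  50.55  19.5 ]
54.46468254422752 54.370267260074726 54.092036501076066
```

```bash
python3 - <<'E'
from h import *
s=status.read_state(); print(s["qpos"].round(2))
E
```

```text
[-0.28  0.72  0.22  1.98 -0.32  0.47  0.49]
```

play_rows(series=[[0.1, 0, 0, 0, 1], [0.25, 0, 0, 0, 1], [0.3, 0, 0, 0, 1], [0.3, 0, 0.05, 0, 1], [0.3, 0, 0.1, 0, 1]])

```text
clock: 6.6
eef_pos: [531.4, 48.5, 78.6]
tool_rot: [3.141, 0.001, 1.895]
force: [4.4, -0.8, -8.7]
width: 26.1
```

play_rows(series=[[0, 0, 0.07, 0, 1], [0, 0, 0.07, 0, 0.5], [0, 0, 0.07, 0, 0.5], [0, 0, 0.07, 0, 0.5], [0, 0, 0.07, 0, 0.5]])

```text
clock: 7.1
eef_pos: [530.3, 49.1, 78.7]
tool_rot: [-3.141, -0.0, 1.896]
force: [0.2, 0.1, -0.5]
width: 42.7
```

```bash
python3 - <<'E'
from h import *
togo(532,48.5,78,108.7)
d,s=snap('wrist','w5.png',None,1.4); d,s=snap('side','s5.png',(170,140,330,280),3)
a=cv2.imread('pics/w5.png')[:560,180:620];b=cv2.imread('pics/s5.png')
h=a.shape[0]; b=cv2.resize(b,(350,306)); c=np.zeros((h,350,3),np.uint8); c[:306]=b; cv2.imwrite('pics/m3.png',np.hstack([a,c]))
E
```

```text
shift cm [-0.11  0.15  0.07] turn -0.1 from [530.3  49.1  78.7] yaw 108.61 F [ 0.2  0.1 -0.5] w 42.7 t 7.1
```

View pics/m3.png

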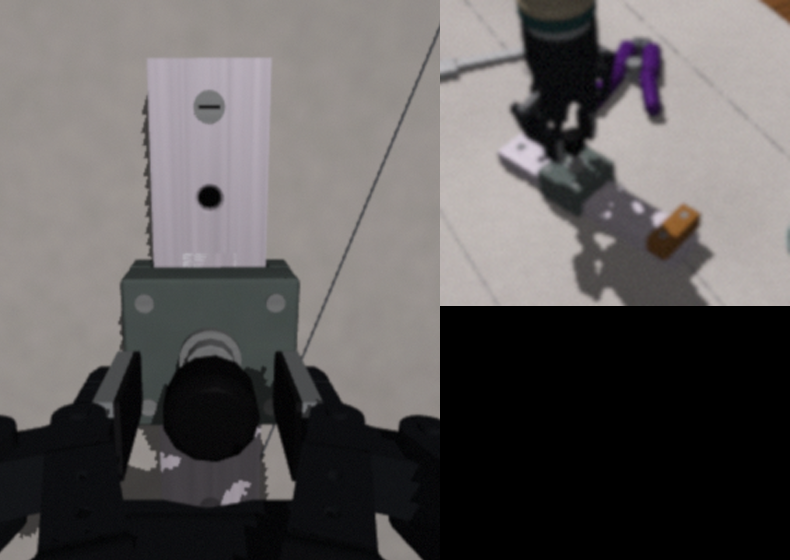

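The neck is still visible, so the pin is riding on the bar. I'll turn the jaws 90° around the knob and push with one finger.

play_rows(series=[[0, 0.05, 0, 8, 0.5], [0, 0.05, 0, 16, 0.5], [0, 0.05, 0, 24, 0.5], [0, 0.05, 0, 32, 0.5], [0, 0.05, 0, 40, 0.5], [0, 0.05, 0, 48, 0.5], [0, 0.05, 0, 56, 0.5], [0, 0.05, 0, 62, 0.5]])

```text
clock: 8.0
eef_pos: [531.1, 49.6, 78.7]
tool_rot: [-3.141, -0.0, 0.809]
force: [-0.3, 0.1, 0.0]
width: 42.8
```

play_rows(series=[[0, 0, 0, 8, 0.5], [0, 0, 0, 16, 0.5], [0, 0, 0, 24, 0.5], [0, 0, 0, 28, 0.5], [0, 0, 0.3, 28, 0.5], [0, 0, 0.6, 28, 0.5], [0, 0, 0.6, 28, 0.5]])

```text
clock: 8.7
eef_pos: [530.8, 49.4, 72.1]
tool_rot: [-3.141, 0.001, 0.326]
force: [0.7, -0.3, -0.2]
width: 42.6
```

```bash
python3 - <<'E'
from h import *
togo(530.5,49.1,72,18.6)
d,s=snap('wrist','w6.png',None,1.4)
cv2.imwrite('pics/w6c.png',cv2.imread('pics/w6.png')[150:550,150:650])
E
```

```text
shift cm [-0.04  0.02  0.01] turn 0.1 from [530.8  49.4  72.1] yaw 18.68 F [ 0.7 -0.3 -0.2] w 42.6 t 8.7
```

View pics/w6c.png

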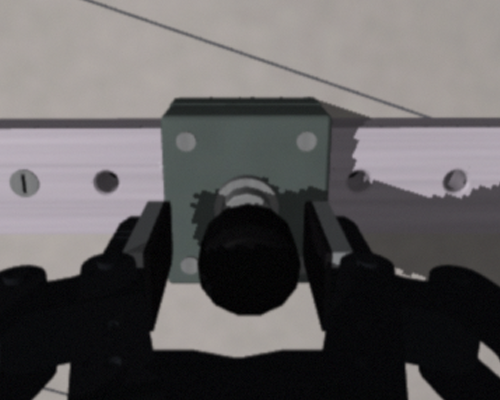

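The knob sits at column 249 between pads at 171 and 310, so the pushing pad (right) is about 5 mm away. I'll approach, then make small steps.

play_rows(series=[[0, -0.2, 0, 0, 0.5], [0, -0.4, 0, 0, 0.5], [0, -0.45, 0, 0, 0.5], [0, -0.45, 0, 0, 0.5]])

```text
clock: 9.15
eef_pos: [529.8, 53.6, 72.7]
tool_rot: [3.142, -0.0, 0.325]
force: [0.1, -1.5, 0.0]
width: 42.8
```

play_rows(series=[[0, -0.03, 0, 0, 0.5], [0, -0.06, 0, 0, 0.5], [0, -0.06, 0, 0, 0.5]])

```text
clock: 9.45
eef_pos: [529.8, 53.7, 72.7]
tool_rot: [3.141, -0.0, 0.324]
force: [0.6, -1.2, -0.8]
width: 42.6
```

play_rows(series=[[0, -0.03, 0, 0, 0.5], [0, -0.06, 0, 0, 0.5], [0, -0.06, 0, 0, 0.5]])

```text
clock: 9.75
eef_pos: [529.7, 54.0, 72.7]
tool_rot: [3.14, -0.0, 0.324]
force: [1.1, -3.3, -0.2]
width: 42.6
```

play_rows(series=[[0, -0.03, 0, 0, 0.5], [0, -0.06, 0, 0, 0.5], [0, -0.06, 0, 0, 0.5]])

```text
clock: 10.05
eef_pos: [528.9, 55.6, 72.4]
tool_rot: [-3.141, 0.0, 0.325]
force: [0.8, -1.8, -1.5]
width: 42.7
```

play_rows(series=[[0, -0.03, 0, 0, 0.5], [0, -0.05, 0, 0, 0.5], [0, -0.05, 0, 0, 0.5]])

```text
clock: 10.35
eef_pos: [528.8, 56.0, 72.5]
tool_rot: [-3.141, 0.0, 0.325]
force: [0.1, -2.4, -2.7]
width: 42.8
```

play_rows(series=[[0, -0.03, 0, 0, 0.5], [0, -0.05, 0, 0, 0.5], [0, -0.05, 0, 0, 0.5]])

```text
clock: 10.65
eef_pos: [528.7, 56.3, 72.6]
tool_rot: [-3.141, 0.0, 0.325]
force: [-0.2, -2.8, -1.0]
width: 43.1
```

play_rows(series=[[0, -0.03, 0, 0, 0.5], [0, -0.05, 0, 0, 0.5], [0, -0.05, 0, 0, 0.5]])

```text
clock: 10.95
eef_pos: [528.6, 56.7, 72.6]
tool_rot: [-3.142, 0.0, 0.325]
force: [0.3, -1.8, -2.5]
width: 43.0
```

```bash
python3 - <<'E'
from h import *
d6,s6=load('w6.png'); d,s=snap('wrist','w7.png',None,1.4); print(s['eef_pos'],s['force'])
for D in (d6,d):
    g=cv2.cvtColor(D["img"],cv2.COLOR_RGB2GRAY)
    print([int(x) for x in g[215:270:2,282]], [int(x) for x in g[215:270:2,276]])
E
```

```text
[528.61110997  56.68306702  72.57048547] [ 0.26973151 -1.82556907 -2.46015674]
[84, 85, 82, 85, 85, 85, 85, 86, 79, 59, 104, 116, 108, 63, 55, 85, 125, 122, 112, 38, 5, 6, 5, 4, 4, 6, 5, 4] [86, 86, 86, 86, 85, 85, 86, 85, 83, 70, 88, 119, 120, 98, 67, 67, 112, 123, 120, 108, 23, 5, 5, 6, 6, 6, 10, 9]
[82, 83, 84, 85, 85, 85, 83, 83, 81, 78, 70, 104, 116, 115, 94, 73, 41, 5, 7, 8, 4, 5, 9, 12, 10, 11, 11, 16] [84, 85, 81, 83, 82, 83, 82, 82, 82, 82, 82, 78, 80, 111, 118, 118, 111, 65, 22, 7, 8, 9, 6, 5, 8, 11, 12, 13]
```

The neck's bright band is now covered by the knob and push force fell to about 2 N, so the pin has dropped. I'll back the finger off and rise.

play_rows(series=[[0, 0.25, 0, 0, 0.5], [0, 0.45, 0, 0, 0.5], [0, 0.45, 0, 0, 0.4], [0, 0.45, -2, 0, 0.4], [0, 0.45, -6, -8, 0.3], [0, 0.45, -10, -16, 0.2], [0, 0.45, -14, -24, 0.1], [0, 0.45, -15, -32, 0]])

```text
clock: 11.8
eef_pos: [532.4, 52.2, 226.7]
tool_rot: [3.137, -0.005, 0.889]
force: [1.1, -0.1, -0.7]
width: 85.5
```

play_rows(series=[[0, 0, 0, -8, 0], [0, 0, 0, -16, 0], [0, 0, 0, -24, 0], [0, 0, 0, -32, 0], [0, 0, 0, -40, 0], [0, 0, 0, -48, 0], [0, 0, 0, -57.5, 0], [0, 0, 0, -57.5, 0]])

```text
clock: 12.6
eef_pos: [530.0, 52.6, 222.8]
tool_rot: [3.141, -0.001, 1.888]
force: [-0.2, 0.1, 0.3]
width: 85.2
```

```bash
python3 - <<'E'
from h import *
togo(511,-285,200,108.7)
d,s=snap('top','t8.png',(200,190,400,290),4)
togo(511,-285,200,108.7)
b=viewer.get_image('side')['img'][150:350,150:350,::-1]; cv2.imwrite('pics/s8.png',b)
d,s=snap('wrist','w8.png',None,1)
a=cv2.imread('pics/t8.png'); w=cv2.imread('pics/w8.png')
cv2.imwrite('pics/m4.png',np.vstack([cv2.resize(a,(600,300)),np.hstack([cv2.resize(b,(300,300),interpolation=2),cv2.resize(w[60:360,130:430],(300,300))])]))
E
```

```text
shift cm [-31.48 -12.34   2.25] turn -0.5 from [530.   52.6 222.8] yaw 108.18 F [-0.2  0.1  0.3] w 85.2 t 12.6
shift cm [-31.51 -12.26   2.25] turn -0.7 from [530.   52.5 222.8] yaw 108.03 F [-0.1 -0.8 -0.5] w 85.3 t 12.65
```

View pics/m4.png

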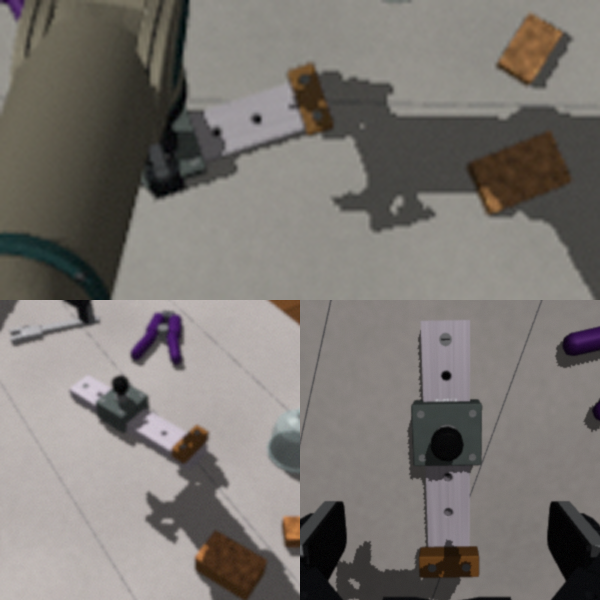

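The picture shows the saddle near hole 3 with two open holes towards the end stop, hole 4 beyond the saddle, and the knob low as at the start. I'll check the knob height numerically and go above the block.

```bash
python3 - <<'E'
from h import *
d,s=load('side0.png'); g0=cv2.cvtColor(d["img"],cv2.COLOR_RGB2GRAY); b=cv2.imread('pics/s8.png',0)
def kn(g,u0,v0,c):
    m=(g<28).astype(np.uint8); n,l,st,ce=cv2.connectedComponentsWithStats(m)
    i=min([k for k in range(1,n) if st[k,4]>30],key=lambda k:np.hypot(*(ce[k]+[u0,v0]-c))); print("knob blob",ce[i]+[u0,v0],st[i]); return ce[i]+[u0,v0]
k0=kn(g0,0,0,np.array([246,214])); k1=kn(b,150,150,np.array([231,205]))
P=px2z(d,s,k0,76); u=np.array([-.32,.947,0])
for t in (47,49.5,52): print(t,proj(d,s,P+u*t),proj(d,s,P+u*t+[0,0,9.5]))
togo(511,-285,200,108.7)
E
```

```text
knob blob [245.7625 216.025 ] [242 211   9  12  80]
knob blob [229.97260274 207.04109589] [76 52  9 11 73]
47 [231.07833293 207.43445652] [230.78652058 204.56376783]
49.5 [230.31488689 206.98782469] [230.01813633 204.11734562]
52 [229.55317916 206.54220981] [229.2515137 203.6719469]
shift cm [-31.52 -12.2    2.26] turn -0.8 from [530.   52.4 222.6] yaw 107.94 F [ 0.  -0.2  0.1] w 85.1 t 12.75
```

play_rows(series=[[-31.5, -12.3, 0.5, -0.6, 0], [-31.5, -12.3, 0.5, -0.6, 0], [-31.5, -12.3, 0.5, -0.6, 0], [-31.5, -12.3, 0.5, -0.6, 0], [-31.5, -12.3, 0.5, -0.6, 0], [-31.5, -12.3, 0.5, -0.6, 0], [-31.5, -12.3, 0.5, -0.6, 0], [-31.5, -12.3, 0.5, -0.6, 0]])

```text
clock: 13.55
eef_pos: [509.0, -292.9, 217.9]
tool_rot: [-3.139, 0.005, 1.886]
force: [-1.1, 0.1, 0.4]
width: 85.4
```

play_rows(series=[[0, 0, 0, 0, 0], [0, 0, 0, 0, 0], [0, 0, 0, 0, 0]])

```text
clock: 13.85
eef_pos: [511.8, -283.1, 217.5]
tool_rot: [3.141, -0.001, 1.9]
force: [0.1, 0.3, -0.0]
width: 85.3
```

```bash
cat > blk.py <<'E'
from h import *
def blk(fn,z=34):
    d,s=snap('wrist',fn); hsv=cv2.cvtColor(d["img"],cv2.COLOR_RGB2HSV)
    m=((hsv[...,0]<22)&(hsv[...,1]>110)&(hsv[...,2]>25)).astype(np.uint8); m=cv2.morphologyEx(m,cv2.MORPH_CLOSE,np.ones((7,7),np.uint8))
    cs,_=cv2.findContours(m,cv2.RETR_EXTERNAL,cv2.CHAIN_APPROX_NONE); c=max(cs,key=cv2.contourArea)
    W=np.array([px2z(d,s,q,z)[:2] for q in c[:,0,:]],np.float32); r=cv2.minAreaRect(W)
    print("img",cv2.boundingRect(c),"rect",r, np.round(cv2.boxPoints(r),1).tolist()); return r
if __name__=="__main__":
    togo(511,-285,200,108.7); blk('w9.png')
E
python3 blk.py
```

```text
shift cm [-0.16 -0.14  1.75] turn 0.1 from [ 511.8 -283.1  217.5] yaw 108.85 F [ 0.1  0.3 -0. ] w 85.3 t 13.85
img (248, 146, 58, 88) rect ((510.7493591308594, -281.3664855957031), (51.231998443603516, 83.27276611328125), 22.464181900024414) [[471.20001220703125, -252.6999969482422], [503.0, -329.6000061035156], [550.2999877929688, -310.1000061035156], [518.5, -233.10000610351562]]
```

Pin fully home confirmed: blob row 207.0 against 207.0 predicted at 49.5 mm travel, where riding would give 204.1. The block is at about (511,-282), yaw 112.4°.

```bash
python3 -c "
from h import *
togo(510.7,-282.2,20,112.4)"
```

```text
shift cm [ 0.12 -0.07 19.76] turn -3.6 from [ 511.8 -283.3  217.6] yaw 108.84 F [-1.4 -0.1  0.5] w 85.1 t 13.9
```

play_rows(series=[[0.1, -0.1, 5, -3.6, 0], [0.1, -0.1, 10, -3.6, 0], [0.1, -0.1, 14, -3.6, 0], [0.1, -0.1, 18, -3.6, 0], [0.1, -0.1, 20.2, -3.6, 0], [0.1, -0.1, 20.2, -3.6, 0], [0.1, -0.1, 20.2, -3.6, 0]])

```text
clock: 14.6
eef_pos: [510.4, -284.1, 16.0]
tool_rot: [3.142, 0.0, 1.961]
force: [0.3, -0.3, 0.2]
width: 85.1
```

play_rows(series=[[0, 0, 0, 0, 0.3], [0, 0, 0, 0, 1], [0, 0, 0, 0, 1], [0, 0, 0, 0, 1], [0, 0, 0, 0, 1], [0, 0, 0, 0, 1], [0, 0, 0, 0, 1]])

```text
clock: 15.3
eef_pos: [511.3, -284.9, 17.5]
tool_rot: [3.139, 0.002, 1.961]
force: [0.6, 1.1, 7.9]
width: 50.9
```

play_rows(series=[[0, 0, -1, 0, 1], [0, 0, -3, 0, 1], [0, 0, -6, 0, 1], [0, 0, -10, 0, 1], [0, 0, -14, 0, 1], [0, 0, -14, 0, 1], [0, 0, -14, 0, 1]])

```text
clock: 16.0
eef_pos: [510.2, -284.6, 157.1]
tool_rot: [3.14, 0.002, 1.96]
force: [-1.1, -0.3, -2.6]
width: 51.0
```

```bash
python3 - <<'E'
from h import *
# place target from w8: bar frame
d,s=load('w8.png'); print(s["eef_pos"],s["tool_rot"])
g=cv2.cvtColor(d["img"],cv2.COLOR_RGB2GRAY)
# m4 lower right crop offset (130,60): hole -20 (448-300,476-300), -60 (448-300,512-300); saddle near edge row 466, stop far top edge ~547
for n,uv,z in [("h-20",(148,177),20),("h-60",(148.5,212),20),("saddle near",(147,165),44),("saddle far",(147,103),44),("stop top front",(149,250),42),("stop L",(119,248),42),("stop R",(178,246),42)]:
    print(n,px2z(d,s,np.array(uv)+[130,60],z).round(1))
togo(0,0,0)
E
```

```text
[530.05308592  52.42851161 222.72222941] [ 3.14152034e+00 -4.79717774e-04  1.88384210e+00]
h-20 [546.8   3.6  20. ]
h-60 [559.7 -34.3  20. ]
saddle near [539.4  23.   44. ]
saddle far [521.   79.8  44. ]
stop top front [570.1 -65.4  42. ]
stop L [539.7 -72.7  42. ]
stop R [597.4 -51.7  42. ]
shift cm [ 45.73 -36.42  15.57] turn 0 from [ 510.2 -284.6  157.1] yaw 112.32 F [-1.1 -0.3 -2.6] w 51.0 t 16.0
```

```bash
python3 -c "
from h import *
togo(556.7,-26.3,130,108.6)"
```

```text
shift cm [22.13 14.1   2.7 ] turn 3.7 from [ 510.2 -284.6  157.1] yaw 112.32 F [-1.1 -0.3 -2.6] w 51.0 t 16.0
```

play_rows(series=[[4, 2.5, 0, 3.7, 1], [8, 5, 0, 3.7, 1], [12, 7.6, 0, 3.7, 1], [16, 10.2, 0, 3.7, 1], [20, 12.7, 0, 3.7, 1], [22.1, 14.1, 0.5, 3.7, 1], [22.1, 14.1, 2.7, 3.7, 1], [22.1, 14.1, 2.7, 3.7, 1]])

```text
clock: 16.8
eef_pos: [553.4, -24.8, 125.3]
tool_rot: [-3.134, -0.003, 1.898]
force: [-0.1, -0.1, -2.3]
width: 51.2
```

play_rows(series=[[0, 0, 0, 0, 1], [0, 0, 0, 0, 1], [0, 0, 0, 0, 1]])

```text
clock: 17.1
eef_pos: [556.7, -27.7, 129.2]
tool_rot: [3.141, 0.001, 1.894]
force: [0.2, 1.0, -1.6]
width: 51.0
```

```bash
python3 - <<'E'
from h import *
togo(556.7,-26.3,40,108.6)
b=viewer.get_image('side'); cv2.imwrite('pics/s10.png',b['img'][:,:,::-1])
from blk import blk
r=blk('w10.png',z=130-17.5+34)
togo(556.7,-26.3,40,108.6)
d,s=load('w10.png')
im=d["img"]; hsv=cv2.cvtColor(im,cv2.COLOR_RGB2HSV)
T=R.from_euler("xyz",s["tool_rot"]).as_matrix()
p=np.array([*r[0],146.]); print("block rel tool",T.T@(p-s["eef_pos"]))
print(hsv[215:330:6,276].tolist())
E
```

```text
shift cm [0.13 0.04 8.92] turn -0.1 from [556.7 -27.7 129.2] yaw 108.51 F [ 0.2  1.  -1.6] w 51.0 t 17.1
img (204, 176, 146, 187) rect ((552.4597778320312, -17.498870849609375), (51.39525604248047, 75.13020324707031), 18.336284637451172) [[516.2000122070312, 10.100000381469727], [539.9000244140625, -61.20000076293945], [588.7000122070312, -45.099998474121094], [565.0, 26.200000762939453]]
shift cm [0.09 0.03 8.92] turn -0.1 from [556.6 -27.3 129.2] yaw 108.54 F [-0.3  0.  -1.2] w 51.0 t 17.2
block rel tool [ 10.75485889  -0.83447059 -16.77832176]
[[13, 164, 143], [14, 166, 157], [13, 164, 149], [13, 164, 120], [13, 166, 106], [13, 169, 95], [13, 168, 114], [14, 165, 144], [13, 164, 137], [14, 164, 168], [14, 169, 169], [14, 164, 160], [13, 165, 147], [13, 165, 145], [13, 164, 138], [14, 169, 124], [13, 166, 106], [13, 166, 140], [14, 166, 155], [14, 165, 155]]
```

The block's visible edge puts its centre about 2 mm ahead of the TCP, as planned. Lowering.

play_rows(series=[[0.1, 0, 3, 0, 1], [0.1, 0, 6, 0, 1], [0.1, 0, 8, 0, 1], [0.1, 0, 8.7, 0, 1], [0.1, 0, 8.9, 0, 1], [0.1, 0, 8.9, 0, 1], [0.1, 0, 8.9, 0, 1]])

```text
clock: 17.9
eef_pos: [557.0, -25.8, 40.7]
tool_rot: [3.14, 0.001, 1.896]
force: [-0.4, -0.2, -2.2]
width: 51.2
```

play_rows(series=[[0, 0, 0.1, 0, 1], [0, 0, 0.2, 0, 1], [0, 0, 0.2, 0, 1], [0, 0, 0.2, 0, 1]])

```text
clock: 18.3
eef_pos: [556.1, -25.6, 37.7]
tool_rot: [3.142, -0.0, 1.896]
force: [0.0, 0.2, -0.8]
width: 50.8
```

play_rows(series=[[0, 0, 0.05, 0, 1], [0, 0, 0.05, 0, 1], [0, 0, 0.05, 0, 1]])

```text
clock: 18.6
eef_pos: [556.1, -25.5, 37.6]
tool_rot: [3.141, -0.0, 1.896]
force: [-2.0, 0.2, 5.0]
width: 51.3
```

Contact at 5 N. Releasing straight, then retreating up.

play_rows(series=[[0, 0, 0, 0, 0.3], [0, 0, 0, 0, 0], [0, 0, 0, 0, 0], [0, 0, 0, 0, 0], [0, 0, -1, 0, 0], [0, 0, -4, 0, 0], [0, 0, -8, 0, 0], [0, 0, -12, 0, 0]])

```text
clock: 19.4
eef_pos: [555.7, -25.8, 158.7]
tool_rot: [-3.141, -0.0, 1.895]
force: [0.3, 0.1, 0.0]
width: 85.5
```

play_rows(series=[[-5, 0, -4, 0, 0], [-10, 0, -6, 0, 0], [-15, 0, -6, 0, 0], [-15, 0, -6, 0, 0], [-15, 0, -6, 0, 0]])

```text
clock: 19.9
eef_pos: [603.9, -171.9, 218.1]
tool_rot: [3.141, 0.003, 1.89]
force: [-0.0, 0.5, -0.1]
width: 85.6
```

```bash
python3 - <<'E'
from h import *
togo(0,0,0)
b=viewer.get_image('side')['img'][150:310,170:330,::-1]
t=viewer.get_image('top')['img'][190:270,210:350,::-1]
d,s=snap('wrist','w11.png')
w=d["img"][40:340,130:430,::-1]
cv2.imwrite('pics/m5.png',np.vstack([np.hstack([cv2.resize(b,(400,320),interpolation=2)[:, :],cv2.resize(w,(400,320),interpolation=2)]),np.hstack([cv2.resize(t,(490,280),interpolation=2),np.zeros((280,310,3),np.uint8)])]))
E
```

```text
shift cm [ 35.35 -51.95  21.67] turn 0 from [ 603.9 -171.9  218.1] yaw 108.3 F [-0.   0.5 -0.1] w 85.6 t 19.9
```

View pics/m5.png

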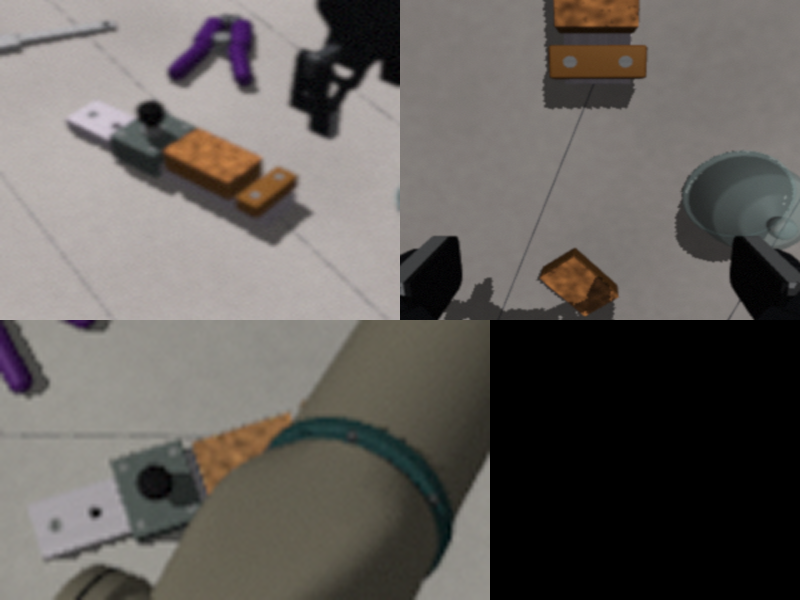

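The final view shows the block flat on the bar, cork up, lengthwise, with a gap at each end. The knob is low and the bystanders are untouched. I'll do one numeric check of the knob and hand in.

```bash
python3 - <<'E'
from h import *
g=cv2.cvtColor(viewer.get_image('side')['img'],cv2.COLOR_RGB2GRAY)[195:220,220:242]
m=(g<28); v,u=np.nonzero(m); print(u.mean()+220,v.mean()+195,m.sum()); 
if abs(v.mean()+195-207)<1.5: print(order.finish_job())
E
```

```text
229.97402597402598 206.98701298701297 77
the job is handed in; nothing more can be done
None
```

The bench stop is open by one hole, the sanding block is in place between end stop and saddle, and the job is handed in at about 20 s on the robot's clock.

- **Saddle:** I pulled the knob up about 11 mm, slid the saddle some 47 mm away from the end stop and let the pin down on the bar. One finger then nudged the knob in roughly 0.5 mm steps until the pin dropped into the third hole, about 49.5 mm from the start. The push force I read was at most about 3.5 N at the end of each step.
- **Block:** I gripped the larger cork-topped block across its 52 mm width and set it down with about 5 N of contact. I then opened the gripper and moved it clear.

**Last checks:**
- **Pin:** The knob shows at row 207.0 in the side view. A pin fully home at that travel should give 207.0, and one riding on the bar 204.1.
- **Block:** The last picture shows it flat, cork side up and lengthwise on the bar. There is a gap at each end, and it looks narrower at the saddle.
- **Bystanders:** The clamp, dome and spanner look untouched where they are in view.

**Disagreements:** The cameras differed by a few millimetres on positions along the bar. The top view put the saddle's travel at 52 to 53 mm, against about 49.6 mm from the wrist camera, so I found the hole by feel. I did not measure the two end gaps.

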